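# Latch the lens kit case and read its tag

### The job

Book the grey lens kit case out: swing the steel latch plate on its sloping front down until it rests fully home in its catch, then pick up the white tag reader and hold its orange sprung nose square on the striped tag of the closed latch, pressed in about halfway and never hard, keeping it steady for about two seconds. Then lay the reader back flat and lengthwise on the middle of its black charging pad, let go and leave the latch shut and everything else on the table undisturbed.

Things in the scene. Friction and masses are not known exactly. Their poses are not given: they have to be found in the camera images.
- case: Grey lens case, fixed, 220 deep (x) x 240 wide (y) x 100 tall. Origin: underside centre; x from front (robot's side) to back, y left, z up. Its 45 degree sloping front face runs, in the case frame, from x -110, z 15 up to x -25, z 100 (mm); outward normal (-0.707, 0, 0.707). A handle bar along y crosses the top at x 60, 112 high.
- latch_hinge (a point): Fixed point in the middle of the latch's hinge line, near the top of the slope, in the case frame at x -36, y 0, z 91 mm; the hinge line runs along the case's y. Axes as the case's.
- latch (a joint): Angle of the steel latch plate (rad): 0 = shut on the slope, grows as it swings outward and up, stop 1.4; at 0.8 it stands out level towards the robot. Plate 62 long from the hinge line, 50 wide, 5 thick. The hinge is stiff (about 0.08 N m of friction, no spring): the plate stays where it is left. Shut is below 0.06.
- tag (a point): Centre of the striped paper tag, 28 x 28, on the outer face of the latch plate, 34 mm from the hinge line and 5.6 mm outward of it. z points out of the tag (plate's outward normal), x towards the hinge (up the slope when shut), y along the hinge (case's y). Moves with the latch.
- reader: White tag reader with blue sides, 150 to 220 g; flat-sided handle 125 long (x -75 to +50) x 30 wide (y) x 32 tall (z). Origin: middle of the underside, x along the handle to the nose, z up. The round orange nose is on the handle's middle axis, 16 mm above the underside. It begins lying flat on the pad.
- nose_tip (a point): Centre of the front face of the orange nose (round, 24 diameter): unpressed at x = +75, y = 0, z = 16 mm in the reader frame. Axes as the reader's. Moves back with the nose.
- nose (a joint): How far the sprung nose is pushed in (m): 0 = out, stop at 0.010. Spring 0.7 N per mm, so 5 mm takes 3.5 N and the stop is met at 7 N. The reader reads between 0.003 and 0.007.
- pad: Black charging pad, fixed, 170 long (x) x 80 wide (y) x 25 tall, flat top. Origin: centre of its underside; x lengthwise. The reader's underside lies on it at a height of 25 mm; it stands on either side of the table.
- drops: Bystander, loose: small white bottle with a green cap, 28 diameter x 70 tall, standing beside the pad. Origin at its underside, near the middle.
- cleaner: Bystander, loose: clear bottle with a blue cap, 52 diameter x 150 tall. Origin at its underside, near the middle.
- spec_case: Bystander, loose: blue spectacle case, 155 x 60 x 38. Origin at its underside, near the middle.
- mug: Bystander, loose: white mug, 76 diameter x 90 tall. Origin at its underside, near the middle.
- occluder: Bystander, loose: flat black paddle, 165 long (x -65 to +100, disc at +x), 6 thick. Origin at its underside, near the middle.
- trial_lens: Bystander, loose: red-rimmed trial lens, 38 diameter, 5 thick, with a tab. Origin at its underside, near the middle.
- pen_torch: Bystander, loose: metal pen torch, 140 long (x -60 to +80), 18 thick. Origin at its underside, near the middle.
Things that resemble listed ones, but are neither listed nor needed, are in the scene too. Of the things like the pad, leave any that is green; of the rest the larger one is meant.

How it is judged:
By the outcome, as a careful person would: the job done as asked, in the order asked, and still so for the second after the job is handed in, with the robot touching nothing.
It also fails if it takes over 56 s, if anything falls off the work surface, if the arm or the gripper's body presses on something with over 40 N, if the wrist force passes 120 N, or if a joint passes its speed limit or range.

### The arm

A 7-joint arm with a two-finger parallel gripper is mounted at the origin on the work surface. World frame = base frame: x ahead of the robot, y to its left, z up, the work surface at z = 0. Lengths are in m, angles in rad, forces in N, time in s.
With the tool pointing down it reaches from about 0.35 to 0.775 m from the base axis. Payload 3.1 kg.
Tool frame: the origin (TCP) lies on the centre line of the jaws, within the pads' length; the fingertips stand 17 mm ahead of it and the grasp point (between the pads) lies 2 mm behind it (bot.tip_reach is the distance from the TCP to the fingertips, in m); z points along the fingers, y is the line along which they close (so a half turn about z gives the same grasp; the last joint's range is limited). The gripper opens to 85 mm and grips with 20 to 120 N. Pads are 22 mm wide; open, the fingers measure 114 mm over their backs; the gripper's body (76 mm by 85 mm) begins 54 mm behind the grasp point. The pads swing forward as they close: fully open they stand 13 mm farther back than shut.
Start: joints at [1.301, 0.311, 0.014, 1.512, -0.004, 1.319, -0.027], TCP at [0.124, -0.536, 0.212] pointing down, gripper open.
Joint ranges: [-2.7, 2.7], [-0.3, 1.91], [-1.27, 1.3], [0.12, 2.57], [-1.44, 4.58], [0.2, 2.03], [-3.05, 3.05]. Speed limits (rad/s): [2.79, 2.79, 3.14, 3.14, 3.14, 3.14, 3.14].

### API

Orientations are given as [roll, pitch, yaw] about the fixed x, y, z axes, in that order (R = Rz(yaw) Ry(pitch) Rx(roll)).
In Python, from workcell import bot, vision gives the robot as it stands.
- The arm moves only by the tool step_arm, never from a script. Its argument "plan" is a list of rows, each a list of 7 numbers: the shift along the tool's x, y, z in m, then the turn, a rotation vector about the tool's x, y, z in rad, then the closure, from 0 (fully open) to 1 (shut). A call has exactly 10 rows; each row shifts and turns the commanded pose from where the row before left it, along the tool's axes as they then stand; what a row does not reach is not made up. A row lasts 1/8 s, in which the tool goes at most 62.5 mm and 10.7 degrees, less where a joint would pass 70% of its speed; a pose out of reach is approached as far as the arm can. A call with a gripper value outside its range is refused whole. The fingers move at their own pace and stop on an object; "squeeze" is the grip in N (left out, the last holds). Time passes only in rows, so rows that do not move let the fingers close, or fill a call up. It gives the time, the measured TCP pose, the force, the opening and the grip force at its end, in the units of the state.
- bot.read_state(): the state, without advancing time (a new reading comes with each control period).
- vision.capture(name): name is "scene" or "top"; returns a dict with "image" (480x640x3 uint8, red, green, blue), "range_z" (480x640 float32, m along the optical axis (not along the pixel's ray), 0 where there is no reading), "K" (3x3 intrinsics, pixels), "k1" (the pictures are not rectified: a ray, as slopes to the right and down, at radius r is drawn at 1 + k1 r^2 times it, then the intrinsics apply), "R" (3x3) and "t" (3): a world point X has camera coordinates R X + t. Camera axes: x right, y down, z forward; pixel columns grow to the right and rows downward; lengths in m; the calibration is good to about 2 mm. A picture is of the moment at which its call begins.
- bot.sign_off(): hands the job in; it is judged then, once.
The state is a dict: "t": time; "joint_positions": joint angles; "dq": joint speeds; "joint_efforts": joint torques, N m; "ee_pos": TCP position; "tcp_rot": TCP orientation; "force": force on the tool from outside, world axes, zero at the start; "torque": the same for the moment, N m; "grip_width": finger opening in m; "finger_force": force on a finger pad.
Only numpy, scipy, OpenCV 4.12 (cv2) and the standard library are available. Lean on these libraries where they do the work, as an engineer would, in place of code of your own. Each camera call takes 0.05 s, during which the arm holds its last target. There are 200 camera calls.

## Working session

There is one attempt and no reset: what is moved stays moved. The work goes in short steps, Python scripts to look and compute and a tool call to move; the robot and the scene stay as the last step left them, time stands still between calls to the robot, and variables do not carry over. Pictures are saved under pics/ and viewed, at most 10 in all, crops included, and the job is handed in when it is done.

Besides the shell and the picture viewer there is one more tool, called as name(argument=value, ...), one argument or row to a line, values as JSON. step_arm: Moves the arm, as the interface text tells. Its arguments: {"type":"object","properties":{"plan":{"type":"array","items":{"type":"array","items":{"type":"number"}}},"squeeze":{"type":"number"}},"required":["plan"]}

```bash
mkdir -p pics; ls; cat > h.py <<'E'
import numpy as np, cv2
from scipy.spatial.transform import Rotation as Ro
from workcell import bot, vision
def cap(n, f=None):
    c=vision.capture(n)
    if f: cv2.imwrite(f, c["image"][:,:,::-1])
    np.savez(f"{n}.npz", **c); return c
def world(c,u,v,z=None):
    "pixel -> world by depth (median 3x3), or on plane z"
    K=c["K"];k1=float(c["k1"]);x=(u-K[0,2])/K[0,0];y=(v-K[1,2])/K[1,1]
    r=rd=np.hypot(x,y)
    for _ in range(20): r=rd/(1+k1*r*r)
    s=1 if rd==0 else r/rd
    ray=np.array([x*s,y*s,1]);R=c["R"];t=c["t"]
    if z is None:
        p=c["range_z"][int(v)-1:int(v)+2,int(u)-1:int(u)+2];p=p[p>0]
        return R.T@(ray*np.median(p)-t)
    o=-R.T@t;d=R.T@ray
    return o+d*(z-o[2])/d[2]
def pix(c,X):
    q=c["R"]@np.asarray(X)+c["t"];a=q[:2]/q[2];a=a*(1+float(c["k1"])*(a@a))
    return a*[c["K"][0,0],c["K"][1,1]]+c["K"][:2,2]
def cloud(c):
    "HxWx3 world points"
    H,W=c["range_z"].shape;K=c["K"];u,v=np.meshgrid(np.arange(W),np.arange(H))
    x=(u-K[0,2])/K[0,0];y=(v-K[1,2])/K[1,1];rd=np.hypot(x,y);r=rd.copy()
    for _ in range(20): r=rd/(1+float(c["k1"])*r*r)
    s=np.where(rd>0,r/np.maximum(rd,1e-9),1);Z=c["range_z"]
    P=np.stack([x*s*Z,y*s*Z,Z],-1)-c["t"]
    return P@c["R"]
def T():
    s=bot.read_state();r=np.array(s["tcp_rot"])
    return np.array(s["ee_pos"]), (Ro.from_euler("xyz",r) if r.size==3 else Ro.from_matrix(r) if r.size==9 else Ro.from_quat(r)), s
def to(p,R,frame=None):
    "shift (tool axes) and rotvec (tool) from the measured pose to the target"
    P,Q,_=frame or T()
    return np.round(Q.inv().apply(np.asarray(p)-P),4), np.round((Q.inv()*R).as_rotvec(),4)
E
python3 - <<'E'
from h import *
for n in("scene","top"):
    c=cap(n,f"pics/{n}0.png");print(n,c["K"][0],c["k1"],(-c["R"].T@c["t"]).round(3),c["R"].round(2).tolist())
print(bot.read_state(),bot.tip_reach)
E
```

```text
pics
scene [605.07829742   0.         324.25137704] -0.07979075528455046 [1.126 1.266 0.988] [[-0.88, 0.47, 0.0], [0.25, 0.48, -0.84], [-0.39, -0.74, -0.55]]
top [448.74920227   0.         315.19306088] -0.023275393078005895 [0.333 0.02  1.064] [[0.02, -1.0, 0.01], [-0.99, -0.02, -0.13], [0.13, -0.0, -0.99]]
{'t': 0.1, 'joint_positions': array([ 1.301318  ,  0.31167807,  0.01397718,  1.51292691, -0.00440716,
        1.31924018, -0.02719926]), 'dq': array([ 5.48208392e-05, -1.88239421e-03,  1.83645652e-03, -3.44249022e-03,
       -1.06068474e-03,  1.15715555e-03, -1.25458340e-03]), 'joint_efforts': array([ 2.69939219e-04, -3.80857909e+01,  1.46474373e-01, -2.31242645e+01,
        1.23677810e-02,  8.11828970e-03,  1.23793532e-05]), 'ee_pos': array([ 0.12405524, -0.53508162,  0.21099977]), 'tcp_rot': array([-3.13937240e+00,  8.04697918e-05,  2.27868800e-01]), 'force': array([-0.98671929,  0.10436599, -0.085078  ]), 'torque': array([-0.03741573,  0.02263841,  0.00253969]), 'finger_force': 0.0, 'grip_width': 0.08522346769404457} 0.017
```

View pics/top0.png

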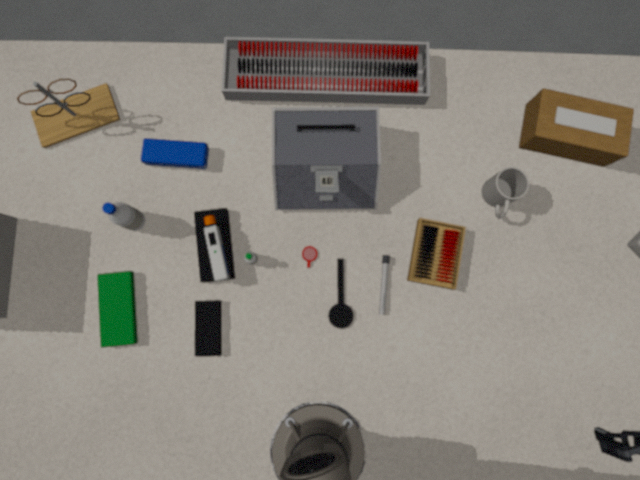

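View pics/scene0.png

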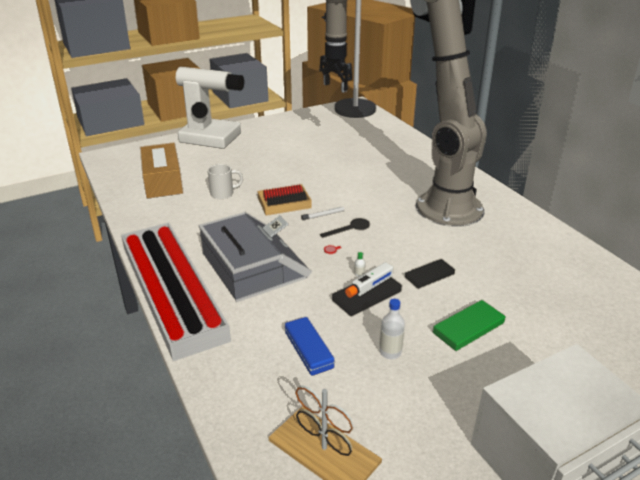

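The top view shows the case at (326,160) with its latch standing out and its tag at (327,182). The reader, with an orange nose at (210,219), lies on the large black pad at (214,245). Lookalikes for the pad are the small black one (208,328) and the green one (117,309). Both are rejected, because the pad meant is the larger non-green one, which has the reader on it. The drops bottle stands at (250,258).

```bash
cat > m.py <<'E'
from h import *
c=np.load("top.npz");c=dict(c)
W=cloud(c);Z=W[...,2]
def rect(mask,box):
    u0,v0,u1,v1=box;P=W[v0:v1,u0:u1][mask[v0:v1,u0:u1]]
    r=cv2.minAreaRect(P[:,:2].astype(np.float32)*1000);return len(P),np.round(r[0],1),np.round(r[1],1),round(r[2],2),np.median(P[:,2]).round(4)
print("table",np.median(Z[300:400,400:550]))
im=c["image"].astype(int)
print("case top",rect((Z>.09)&(Z<.108),(265,100,390,215)))
print("pad top",rect((Z>.018)&(Z<.032),(190,205,240,286)))
print("reader",rect((Z>.045)&(Z<.07),(190,205,240,286)))
blue=(im[...,0]>120)
print("reader white", rect((Z>.045)&(Z<.07)&(im.min(-1)>140),(190,205,240,286)))
o=(im[...,0]>170)&(im[...,2]<90)&(im[...,1]<150); print("orange",rect(o,(195,205,230,240)))
P=W[160:200,312:342];
for v in range(164,206,2): print(v,W[v,327].round(4),W[v,290].round(4),W[v,365].round(4))
def crop(n,b,k,f):
    i=n["image"][b[1]:b[3],b[0]:b[2],::-1];return cv2.resize(i,None,fx=k,fy=k,interpolation=cv2.INTER_CUBIC)
a=crop(c,(185,200,265,290),6,0); b=crop(c,(290,155,345,215),6,0)
a=cv2.copyMakeBorder(a,0,600-a.shape[0],0,0,0) if a.shape[0]<600 else a
b=cv2.copyMakeBorder(b,0,a.shape[0]-b.shape[0],0,0,0)
cv2.imwrite("pics/crop1.png",np.hstack([a,b])[:600,:800])
E
python3 m.py
```

```text
table -0.0006392127950398294
case top (6884, array([684.2,  -3.8]), array([179.1, 243.9]), 1.46, np.float64(0.0958))
pad top (1544, array([460.5, 253.1]), array([172.6,  81. ]), 8.52, np.float64(0.0242))
reader (861, array([450.9, 243.8]), array([150.5,  31.4]), 14.93, np.float64(0.0555))
reader white (448, array([439.5, 242.1]), array([120.4,  25.8]), 14.65, np.float64(0.056))
orange (6, array([423.2, 144.1]), array([307. ,   6.7]), 52.78, np.float64(0.0524))
164 [ 0.6389 -0.0069  0.0969] [0.638  0.0757 0.0932] [ 0.6418 -0.0919  0.0944]
166 [ 0.6327 -0.0068  0.102 ] [0.6314 0.0752 0.0996] [ 0.6373 -0.092   0.0941]
168 [ 0.629  -0.007   0.0993] [0.6274 0.0752 0.0977] [ 0.6334 -0.0923  0.0918]
170 [ 0.6257 -0.0072  0.095 ] [0.6257 0.0756 0.0882] [ 0.6287 -0.0923  0.0921]
172 [ 0.6203 -0.0072  0.0975] [0.6226 0.0757 0.0829] [ 0.6257 -0.093   0.0865]
174 [ 0.6155 -0.0073  0.0985] [0.6184 0.0757 0.0816] [ 0.6226 -0.0936  0.0813]
176 [ 0.6091 -0.0072  0.1048] [0.615  0.0758 0.0772] [ 0.6179 -0.0936  0.0817]
178 [ 0.604  -0.0072  0.1067] [0.6106 0.0757 0.0763] [ 0.6149 -0.0943  0.0758]
180
[... 323 characters left out ...]
89 -0.0074  0.1165] [0.5918 0.0759 0.0591] [ 0.5972 -0.0969  0.0545]
190 [ 0.5735 -0.0073  0.1206] [0.5871 0.0758 0.059 ] [ 0.5933 -0.0973  0.0512]
192 [ 0.5696 -0.0075  0.1183] [0.584  0.076  0.0524] [ 0.5893 -0.0977  0.0484]
194 [ 0.5836 -0.0097  0.0432] [0.5804 0.0762 0.0478] [ 0.5859 -0.0984  0.0426]
196 [ 0.5774 -0.0096  0.0494] [0.5771 0.0763 0.0419] [ 0.5816 -0.0986  0.041 ]
198 [ 0.5734 -0.0098  0.0462] [0.5737 0.0765 0.0361] [ 0.5778 -0.0992  0.0365]
200 [ 0.5704 -0.0101  0.0385] [0.5692 0.0764 0.0348] [ 0.5744 -0.0999  0.0306]
202 [ 0.567  -0.0104  0.0325] [0.5653 0.0765 0.031 ] [ 0.5702 -0.1002  0.0282]
204 [ 0.5625 -0.0105  0.0314] [0.5613 0.0766 0.0272] [ 0.5654 -0.1003  0.0281]
```

View pics/crop1.png

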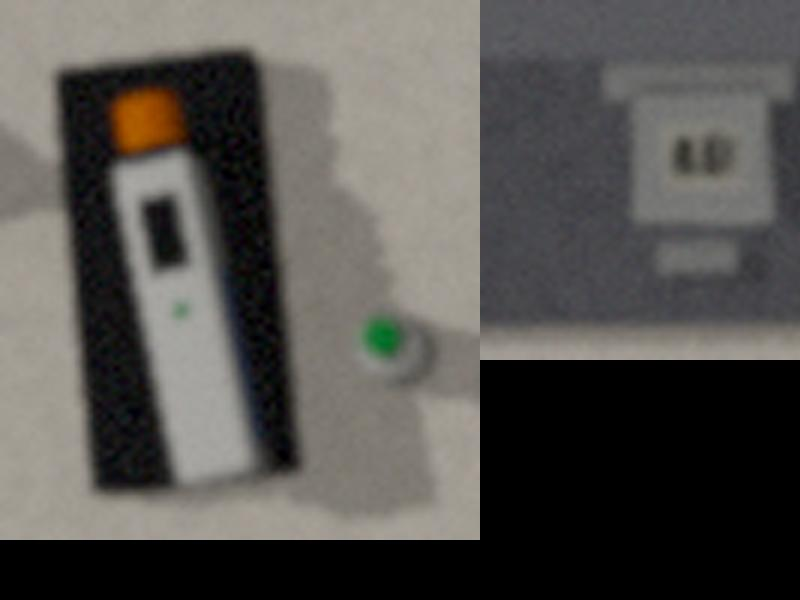

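The crop shows the reader skewed on the pad with its nose up at (147,118), the drops bottle at (383,340), and the raised latch plate with its tag at (700,155) in crop pixels. Next I fit the case and latch.

```bash
cat > m2.py <<'E'
from h import *
from scipy.optimize import least_squares
D={n:dict(np.load(n+".npz")) for n in("top","scene")}
for n,c in D.items():
    W=cloud(c).reshape(-1,3)
    W=W[np.isfinite(W).all(1)&(c["range_z"].ravel()>0)]
    yaw=np.radians(1.5);R=np.array([[np.cos(yaw),-np.sin(yaw)],[np.sin(yaw),np.cos(yaw)]])
    L=W.copy();L[:,:2]=(W[:,:2]-[.661,-.004])@R
    side=abs(L[:,1])>.045
    s=L[side&(abs(L[:,1])<.105)&(L[:,2]>.025)&(L[:,2]<.085)&(abs(L[:,0]-L[:,2]+.125)<.02)]
    A=np.c_[np.ones(len(s)),s[:,1],s[:,2]];co=np.linalg.lstsq(A,s[:,0],rcond=None)[0]
    t=L[(abs(L[:,1])<.1)&(L[:,0]>-.01)&(L[:,0]<.045)&(abs(L[:,2]-.1)<.01)]
    b=L[(L[:,2]>.02)&(L[:,2]<.11)&(abs(L[:,1])<.14)&(L[:,0]>0)&(L[:,0]<.115)]
    print(n,"slope x=",co.round(4),len(s),"top z",np.median(t[:,2]).round(4),"y ext",np.percentile(b[:,1],[.5,99.5]).round(4),"x max",np.percentile(b[:,0],99.8).round(4))
    tb=L[(abs(L[:,2])<.01)&(L[:,0]>-.2)&(L[:,0]<-.13)&(abs(L[:,1])<.12)];print(" table",np.median(tb[:,2]).round(4))
    p=L[(abs(L[:,1])<.02)&(L[:,0]<-.045)&(L[:,0]>-.1)&(L[:,2]>.095)&(L[:,2]<.135)]
    k=np.polyfit(p[:,0],p[:,2],1);print(" plate slope",np.degrees(np.arctan(k[0])),"theta",.785-np.arctan(k[0]),"z at hinge",np.polyval(k,-.036).round(4),p[:,0].min().round(4),len(p))
    q=W[(abs(W[:,0]-.425)<.04)&(abs(W[:,1]-.165)<.04)&(W[:,2]>.06)&(W[:,2]<.08)];print(" drops",q.mean(0).round(4),len(q))
E
python3 m2.py
```

```text
top slope x= [-0.1239 -0.007   0.9969] 1643 top z 0.0953 y ext [-0.1208  0.1207] x max 0.1119
 table -0.0007
 plate slope -23.042584756424517 theta 1.1871689721694634 z at hinge 0.0968 -0.0919 342
 drops [0.4313 0.1639 0.0691] 38
scene slope x= [-0.1206 -0.0109  0.998 ] 152 top z 0.0948 y ext [-0.1176  0.1276] x max 0.115
 table -0.0012
 plate slope -24.076592499260446 theta 1.2052158117730651 z at hinge 0.0967 -0.0884 159
 drops [0.4357 0.1684 0.0661] 26
```

```bash
cat >> h.py <<'E'
def E(yaw,pitch): return Ro.from_euler("xyz",[np.pi,pitch,yaw])
def rows(p,R,n,start=None):
    "n equal rows from start (measured pose) to target; prints tool-axis rows"
    P,Q=start or T()[:2];rv=(Q.inv()*R).as_rotvec()/n;d=(np.asarray(p)-P)/n
    for i in range(n):
        q=Q*Ro.from_rotvec(rv*i);print(np.round(np.r_[q.inv().apply(d),rv],3).tolist())
E
python3 - <<'E'
from h import *
rows([.577,-.005,.185],E(.03,-.4),14)
E
```

```text
[0.04, -0.03, 0.002, -0.003, 0.028, 0.014]
[0.04, -0.03, 0.003, -0.003, 0.028, 0.014]
[0.039, -0.031, 0.004, -0.003, 0.028, 0.014]
[0.039, -0.031, 0.005, -0.003, 0.028, 0.014]
[0.038, -0.032, 0.006, -0.003, 0.028, 0.014]
[0.037, -0.032, 0.007, -0.003, 0.028, 0.014]
[0.037, -0.033, 0.008, -0.003, 0.028, 0.014]
[0.036, -0.033, 0.009, -0.003, 0.028, 0.014]
[0.035, -0.034, 0.01, -0.003, 0.028, 0.014]
[0.034, -0.034, 0.011, -0.003, 0.028, 0.014]
[0.034, -0.035, 0.012, -0.003, 0.028, 0.014]
[0.033, -0.035, 0.012, -0.003, 0.028, 0.014]
[0.032, -0.036, 0.013, -0.003, 0.028, 0.014]
[0.031, -0.036, 0.014, -0.003, 0.028, 0.014]
```

step_arm(
  plan=[
    [0.04, -0.03, 0.002, -0.003, 0.028, 0.014, 1],
    [0.04, -0.03, 0.003, -0.003, 0.028, 0.014, 1],
    [0.039, -0.031, 0.004, -0.003, 0.028, 0.014, 1],
    [0.039, -0.031, 0.005, -0.003, 0.028, 0.014, 1],
    [0.038, -0.032, 0.006, -0.003, 0.028, 0.014, 1],
    [0.037, -0.032, 0.007, -0.003, 0.028, 0.014, 1],
    [0.037, -0.033, 0.008, -0.003, 0.028, 0.014, 1],
    [0.036, -0.033, 0.009, -0.003, 0.028, 0.014, 1],
    [0.035, -0.034, 0.01, -0.003, 0.028, 0.014, 1],
    [0.034, -0.034, 0.011, -0.003, 0.028, 0.014, 1],
  ],
  squeeze=40,
)

```text
t: 1.35
ee_pos: [0.449, -0.1562, 0.1907]
tcp_rot: [3.131, -0.282, 0.088]
force: [0.1, 0.1, 0.4]
grip_width: 0.0001
finger_force: 0.0
```

```bash
python3 - <<'E'
from h import *
P,Q,s=T();print(P,s["tcp_rot"],s["force"],s["joint_positions"].round(2))
rows([.577,-.005,.185],E(.03,-.4),6)
E
```

```text
[ 0.448995   -0.15622079  0.19067581] [ 3.13124741 -0.28158693  0.08772375] [0.10574601 0.08094178 0.35280837] [ 0.81 -0.   -0.41  1.97 -0.15  0.92 -1.01]
[0.022, -0.023, 0.007, -0.001, 0.02, 0.009]
[0.022, -0.024, 0.008, -0.001, 0.02, 0.009]
[0.022, -0.024, 0.008, -0.001, 0.02, 0.009]
[0.021, -0.024, 0.008, -0.001, 0.02, 0.009]
[0.021, -0.024, 0.009, -0.001, 0.02, 0.009]
[0.02, -0.024, 0.009, -0.001, 0.02, 0.009]
```

step_arm(
  plan=[
    [0.022, -0.023, 0.007, -0.001, 0.02, 0.009, 1],
    [0.022, -0.024, 0.008, -0.001, 0.02, 0.009, 1],
    [0.022, -0.024, 0.008, -0.001, 0.02, 0.009, 1],
    [0.021, -0.024, 0.008, -0.001, 0.02, 0.009, 1],
    [0.021, -0.024, 0.009, -0.001, 0.02, 0.009, 1],
    [0.02, -0.024, 0.009, -0.001, 0.02, 0.009, 1],
    [0, 0, 0, 0, 0, 0, 1],
    [-0.004, 0, 0.009, 0, 0, 0, 1],
    [-0.004, 0, 0.009, 0, 0, 0, 1],
    [-0.004, 0, 0.009, 0, 0, 0, 1],
  ],
)

```text
t: 2.6
ee_pos: [0.575, -0.0074, 0.1547]
tcp_rot: [-3.139, -0.4, 0.03]
force: [0.5, -0.5, -0.4]
grip_width: 0.0001
finger_force: 0.0
```

```bash
python3 - <<'E'
from h import *
P,Q,s=T();print(P,s["tcp_rot"],s["force"],"tip",P+Q.apply([0,0,.017]))
tgt=np.array([.571,-.005,.076]);rows(tgt,E(.03,-.4),10)
E
```

```text
[ 0.57502901 -0.0073952   0.15467059] [-3.1393981  -0.40008547  0.02995119] [ 0.52591773 -0.51806243 -0.39475055] tip [ 0.58164636 -0.00715962  0.13901316]
[-0.003, -0.0, 0.007, -0.0, -0.0, -0.0]
[-0.003, -0.0, 0.007, -0.0, -0.0, -0.0]
[-0.003, -0.0, 0.007, -0.0, -0.0, -0.0]
[-0.003, -0.0, 0.007, -0.0, -0.0, -0.0]
[-0.003, -0.0, 0.007, -0.0, -0.0, -0.0]
[-0.003, -0.0, 0.007, -0.0, -0.0, -0.0]
[-0.003, -0.0, 0.007, -0.0, -0.0, -0.0]
[-0.003, -0.0, 0.007, -0.0, -0.0, -0.0]
[-0.003, -0.0, 0.007, -0.0, -0.0, -0.0]
[-0.003, -0.0, 0.007, -0.0, -0.0, -0.0]
```

step_arm(
  plan=[
    [-0.0034, 0, 0.007, 0, 0, 0, 1],
    [-0.0034, 0, 0.007, 0, 0, 0, 1],
    [-0.0034, 0, 0.007, 0, 0, 0, 1],
    [-0.0034, 0, 0.007, 0, 0, 0, 1],
    [-0.0034, 0, 0.007, 0, 0, 0, 1],
    [-0.0034, 0, 0.007, 0, 0, 0, 1],
    [-0.0034, 0, 0.007, 0, 0, 0, 1],
    [-0.0034, 0, 0.007, 0, 0, 0, 1],
    [-0.0034, 0, 0.007, 0, 0, 0, 1],
    [-0.0034, 0, 0.007, 0, 0, 0, 1],
  ],
)

```text
t: 3.85
ee_pos: [0.5711, -0.0062, 0.0773]
tcp_rot: [-3.139, -0.4, 0.032]
force: [-2.0, 0.5, 1.9]
grip_width: -0.0
finger_force: 1.2
```

step_arm(
  plan=[
    [0, 0, 0.002, 0, 0, 0, 1],
    [0, 0, 0.002, 0, 0, 0, 1],
    [0, 0, 0.001, 0, 0, 0, 1],
    [0, 0, 0, 0, 0, 0, 1],
    [0, 0, 0, 0, 0, 0, 1],
    [0, 0, 0, 0, 0, 0, 1],
    [0, 0, 0, 0, 0, 0, 1],
    [0, 0, 0, 0, 0, 0, 1],
    [0, 0, 0, 0, 0, 0, 1],
    [0, 0, 0, 0, 0, 0, 1],
  ],
)

```text
t: 5.1
ee_pos: [0.574, -0.0061, 0.0737]
tcp_rot: [-3.139, -0.402, 0.032]
force: [0.3, -0.2, 0.0]
grip_width: -0.0001
finger_force: 0.2
```

```bash
python3 - <<'E'
from h import *
P,Q,s=T();print(P,s["tcp_rot"],s["force"],"tip",P+Q.apply([0,0,.017]))
c=cap("scene");i=c["image"][190:310,190:330,::-1];cv2.imwrite("pics/l1.png",cv2.resize(i,None,fx=5,fy=5,interpolation=cv2.INTER_CUBIC))
E
```

```text
[ 0.57395157 -0.00605645  0.07373852] [-3.13908779 -0.40175591  0.03166494] [ 0.26701637 -0.24643582  0.0241791 ] tip [ 0.58059446 -0.00580343  0.05809218]
```

View pics/l1.png

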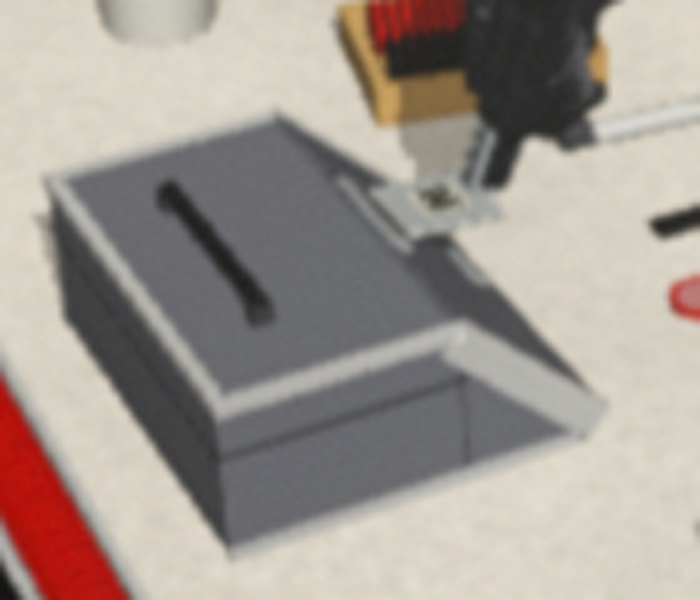

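```bash
python3 - <<'E'
from h import *
c=cap("top");W=cloud(c);s=cap("scene");S=cloud(s)
a=c["image"][140:220,280:380,::-1];b=s["image"][205:265,250:330,::-1]
cv2.imwrite("pics/l2.png",np.hstack([cv2.resize(a,(500,400),interpolation=3),cv2.resize(b,(300,400),interpolation=2)]))
L=S[205:260,250:310].reshape(-1,3)
m=(abs(L[:,1]+.005)<.035)&(L[:,0]>.555)&(L[:,0]<.635)&(L[:,2]<.13)
for x in np.arange(.56,.635,.006):
    k=L[m&(abs(L[:,0]-x)<.003)]
    if len(k): print(x.round(3),np.sort(k[:,2]).round(3)[::max(1,len(k)//8)], k[:,1].mean().round(3))
E
```

```text
0.56 [0.016 0.019 0.023 0.098 0.105 0.114 0.12  0.125 0.129] 0.002
0.566 [0.025 0.028 0.093 0.102 0.109 0.112 0.118 0.121 0.127] 0.004
0.572 [0.033 0.087 0.089 0.09  0.096 0.102 0.105 0.106 0.114] -0.002
0.578 [0.035 0.041 0.045 0.049 0.088 0.09  0.091 0.092 0.099] 0.001
0.584 [0.041 0.044 0.045 0.047 0.049 0.087 0.091 0.091 0.092 0.094] -0.003
0.59 [0.047 0.048 0.051 0.088 0.089 0.091 0.092 0.092 0.093 0.094] -0.001
0.596 [0.052 0.054 0.055 0.089 0.09  0.091 0.091 0.092 0.094 0.096 0.096] 0.0
0.602 [0.058 0.063 0.065 0.091 0.091 0.092 0.093 0.094 0.096] 0.001
0.608 [0.066 0.069 0.09  0.09  0.092 0.093 0.094 0.095 0.095 0.096] 0.001
0.614 [0.071 0.073 0.076 0.091 0.092 0.093 0.094 0.094 0.095 0.095] 0.002
0.62 [0.082 0.091 0.092 0.093 0.093 0.094 0.094 0.095 0.096] -0.0
0.626 [0.088 0.091 0.093 0.094 0.094 0.095 0.096 0.097 0.097] 0.005
0.632 [0.094 0.095 0.095 0.096 0.098 0.099 0.099 0.099 0.099 0.102] 0.003
```

View pics/l2.png

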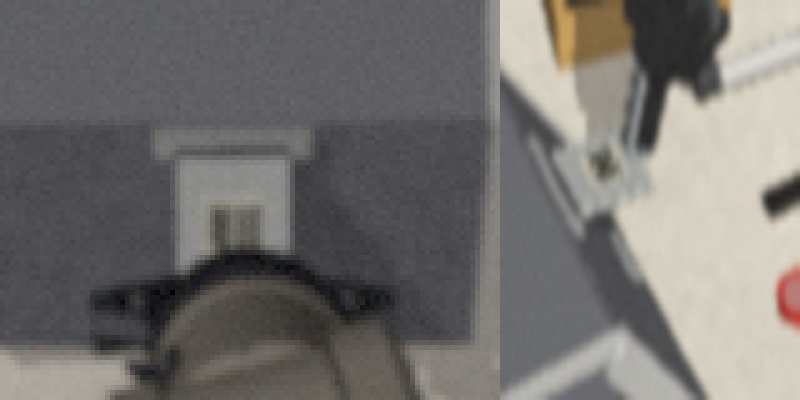

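The plate now stands about level at z≈0.09, with the tag at (237,225) in the left crop. The fingers slipped off its free end and are under it, so I'll back out, rise and press again nearer the hinge.

step_arm(
  plan=[
    [-0.012, 0, -0.005, 0, 0, 0, 1],
    [-0.012, 0, -0.005, 0, 0, 0, 1],
    [-0.012, 0, -0.005, 0, 0, 0, 1],
    [0.008, 0, -0.02, 0, 0, 0, 1],
    [0.008, 0, -0.02, 0, 0, 0, 1],
    [0.008, 0, -0.02, 0, 0, 0, 1],
    [0.013, 0, 0.006, 0, 0, 0, 1],
    [0.013, 0, 0.006, 0, 0, 0, 1],
    [0.013, 0, 0.006, 0, 0, 0, 1],
    [0.013, 0, 0.006, 0, 0, 0, 1],
  ],
)

```text
t: 6.5
ee_pos: [0.5913, -0.0054, 0.135]
tcp_rot: [-3.138, -0.4, 0.032]
force: [-0.1, -0.4, -0.5]
grip_width: -0.0002
finger_force: 0.0
```

```bash
python3 - <<'E'
from h import *
P,Q,s=T();t=P+Q.apply([0,0,.017]);print(P,s["tcp_rot"],s["force"],"tip",t)
c=cap("top");W=cloud(c)
for v in range(166,200,3): print(v,W[v,325].round(3),W[v,319].round(3))
for tt in ([.586,-.005,.060],): print(Q.inv().apply(np.array(tt)-t).round(4))
E
```

```text
[ 0.59129084 -0.00536101  0.13501131] [-3.13829705 -0.39968144  0.03168663] [-0.08793991 -0.40631939 -0.4810197 ] tip [ 0.59790083 -0.00509544  0.11935125]
166 [ 0.633 -0.002  0.1  ] [0.632 0.011 0.103]
169 [ 0.627 -0.003  0.097] [0.626 0.011 0.101]
172 [0.562 0.002 0.293] [0.621 0.011 0.095]
175 [0.547 0.002 0.326] [0.557 0.012 0.292]
178 [0.533 0.003 0.358] [0.542 0.013 0.324]
181 [0.523 0.003 0.376] [0.529 0.013 0.354]
184 [0.511 0.004 0.401] [0.52  0.013 0.367]
187 [0.499 0.005 0.429] [0.509 0.013 0.393]
190 [0.485 0.005 0.466] [0.497 0.013 0.418]
193 [0.471 0.006 0.508] [0.471 0.014 0.505]
196 [0.465 0.006 0.515] [0.466 0.014 0.511]
199 [0.46  0.006 0.52 ] [0.461 0.014 0.516]
[-0.034  -0.0003  0.05  ]
```

step_arm(
  plan=[
    [-0.003, 0, 0.006, 0, 0, 0, 1],
    [-0.003, 0, 0.006, 0, 0, 0, 1],
    [-0.003, 0, 0.005, 0, 0, 0, 1],
    [-0.004, 0, 0.005, 0, 0, 0, 1],
    [-0.004, 0, 0.005, 0, 0, 0, 1],
    [-0.004, 0, 0.005, 0, 0, 0, 1],
    [-0.004, 0, 0.005, 0, 0, 0, 1],
    [-0.004, 0, 0.005, 0, 0, 0, 1],
    [-0.003, 0, 0.004, 0, 0, 0, 1],
    [-0.002, 0, 0.003, 0, 0, 0, 1],
  ],
)

```text
t: 7.8
ee_pos: [0.5784, -0.0059, 0.0774]
tcp_rot: [-3.139, -0.401, 0.032]
force: [0.8, -0.1, -0.5]
grip_width: 0.0001
finger_force: 0.0
```

```bash
python3 - <<'E'
from h import *
P,Q,s=T();t=P+Q.apply([0,0,.017]);print(P,s["tcp_rot"],s["force"],"tip",t)
s=cap("scene");S=cloud(s)
L=S[205:260,250:310].reshape(-1,3)
m=(abs(L[:,1]+.005)<.035)&(L[:,0]>.57)&(L[:,0]<.635)&(L[:,2]<.13)
for x in np.arange(.572,.635,.008):
    k=L[m&(abs(L[:,0]-x)<.003)]
    if len(k): print(x.round(3),np.sort(k[:,2]).round(3)[::max(1,len(k)//8)], k[:,1].mean().round(3))
E
```

```text
[ 0.5784088  -0.00588985  0.07743399] [-3.13904273 -0.40122852  0.03169959] [ 0.84064915 -0.11863894 -0.45495965] tip [ 0.58504341 -0.00563609  0.06178414]
0.572 [0.03  0.088 0.091 0.098 0.107 0.112 0.117 0.12  0.127] 0.003
0.58 [0.038 0.042 0.047 0.088 0.09  0.091 0.094 0.105 0.112] 0.0
0.588 [0.046 0.047 0.049 0.05  0.09  0.09  0.092 0.094 0.096] -0.003
0.596 [0.054 0.055 0.059 0.089 0.091 0.091 0.092 0.093 0.094] 0.002
0.604 [0.061 0.065 0.089 0.091 0.092 0.093 0.094 0.094 0.095] 0.002
0.612 [0.069 0.071 0.073 0.092 0.093 0.094 0.094 0.095 0.095] -0.0
0.62 [0.085 0.089 0.091 0.092 0.092 0.092 0.093 0.094 0.095 0.096 0.097 0.098] -0.003
0.628 [0.088 0.093 0.093 0.094 0.094 0.095 0.095 0.096 0.097 0.097 0.098] -0.001
```

```bash
python3 - <<'E'
from h import *
s=dict(np.load("scene.npz"));im=s["image"][:,:,::-1].copy()
P,Q,_=T()
i=cv2.resize(im[190:260,240:330],None,fx=8,fy=8,interpolation=cv2.INTER_CUBIC)
def d(X,c):
    u=(pix(s,X)-[240,190])*8+4;cv2.circle(i,tuple(int(a) for a in u),4,c,-1)
d(P,(255,0,0));d(P+Q.apply([0,0,.017]),(0,0,255));d([.626,-.005,.091],(0,255,0))
for y in(.02,-.03): d([.566,y,.093],(0,255,255))
cv2.imwrite("pics/l3.png",i)
E
```

```text
(no output)
```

View pics/l3.png

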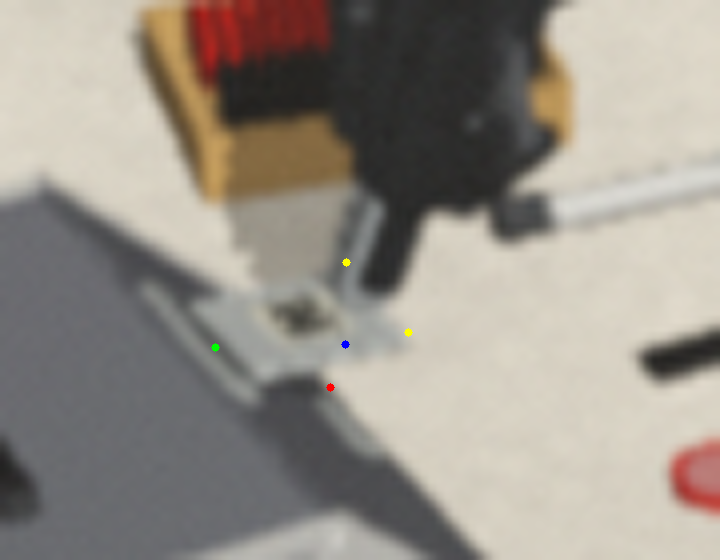

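```bash
python3 - <<'E'
from h import *
s=dict(np.load("scene.npz"))
for a in [(360,230),(352,260),(365,280),(395,230),(385,280),(375,310),(390,345),(340,330),(345,345),(330,387),(300,315),(205,300),(265,375)]:
    u,v=240+a[0]/8,190+a[1]/8;print(a,world(s,u,v).round(3),s["image"][int(v),int(u)], world(s,u,v,.093).round(3))
E
```

```text
(360, 230) [ 0.571 -0.003  0.121] [125 127 127] [ 0.553 -0.044  0.093]
(352, 260) [ 0.575 -0.001  0.112] [126 129 129] [ 0.564 -0.028  0.093]
(365, 280) [0.574 0.006 0.107] [71 72 72] [ 0.565 -0.014  0.093]
(395, 230) [0.563 0.007 0.124] [45 46 46] [ 0.542 -0.038  0.093]
(385, 280) [0.567 0.007 0.105] [54 54 53] [ 0.559 -0.011  0.093]
(375, 310) [0.569 0.004 0.092] [149 150 147] [0.57  0.005 0.093]
(390, 345) [0.572 0.021 0.089] [175 174 167] [0.575 0.027 0.093]
(340, 330) [0.584 0.007 0.09 ] [157 157 146] [0.586 0.011 0.093]
(345, 345) [0.587 0.018 0.091] [165 168 164] [0.588 0.02  0.093]
(330, 387) [ 0.548 -0.089 -0.001] [154 150 141] [0.603 0.04  0.093]
(300, 315) [ 0.593 -0.005  0.092] [75 74 68] [ 0.594 -0.004  0.093]
(205, 300) [ 0.594 -0.09   0.05 ] [125 125 125] [ 0.619 -0.028  0.093]
(265, 375) [0.618 0.022 0.092] [168 170 166] [0.619 0.024 0.093]
```

step_arm(
  plan=[
    [0, 0, -0.01, 0, 0, 0, 1],
    [0.01, 0, -0.02, 0, 0, 0, 1],
    [0.01, 0, -0.02, 0, 0, 0, 1],
    [0.01, 0, -0.02, 0, 0, 0, 1],
    [0, 0, 0, 0, 0, 0, 1],
    [0, 0, 0, 0, 0, 0, 1],
    [0, 0, 0, 0, 0, 0, 1],
    [0, 0, 0, 0, 0, 0, 1],
    [0, 0, 0, 0, 0, 0, 1],
    [0, 0, 0, 0, 0, 0, 1],
  ],
)

```text
t: 9.1
ee_pos: [0.5787, -0.006, 0.1537]
tcp_rot: [-3.139, -0.401, 0.032]
force: [0.1, 0.5, 0.0]
grip_width: -0.0002
finger_force: 0.0
```

```bash
python3 - <<'E'
from h import *
s=cap("scene");P,Q,st=T();print(P,st["force"])
S=cloud(s);t=Q.inv().apply(S.reshape(-1,3)-P).reshape(S.shape)
m=(abs(t[...,0])<.03)&(abs(t[...,1])<.05)&(t[...,2]>-.12)&(t[...,2]<.045)
im=s["image"]
for z in np.arange(-.06,.045,.008):
    k=m&(abs(t[...,2]-z)<.004)
    if k.any(): print(z.round(3),k.sum(),"x",t[k][:,0].min().round(3),t[k][:,0].max().round(3),"y",t[k][:,1].min().round(3),t[k][:,1].max().round(3),im[k].mean(0).round())
x=im[175:260,240:330,::-1].copy();i=cv2.resize(x,None,fx=7,fy=7,interpolation=2)
for X,c in((P,(255,0,0)),(P+Q.apply([0,0,.017]),(0,0,255))):
    u=(pix(s,X)-[240,175])*7+3;cv2.circle(i,tuple(int(a) for a in u),4,c,-1)
cv2.imwrite("pics/l4.png",i)
E
```

```text
[ 0.57877322 -0.0060074   0.15382558] [-0.09858883  0.64987392 -0.21409997]
-0.06 22 x -0.009 0.017 y -0.028 0.029 [55. 52. 50.]
-0.052 31 x -0.007 0.015 y -0.02 0.009 [68. 67. 66.]
-0.044 29 x -0.006 0.016 y -0.019 0.012 [83. 83. 81.]
-0.036 34 x -0.004 0.015 y -0.02 0.016 [71. 70. 69.]
-0.028 23 x -0.007 0.014 y -0.019 0.006 [84. 85. 83.]
-0.02 15 x -0.006 0.015 y -0.012 0.008 [122. 117. 109.]
```

View pics/l4.png

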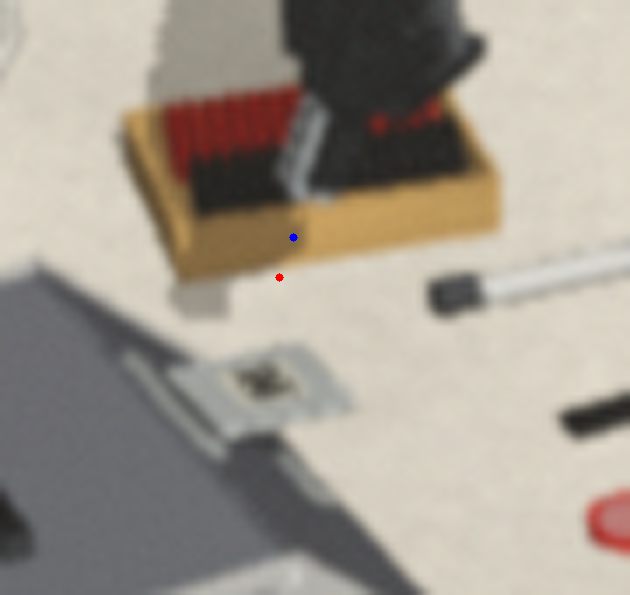

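The real fingertips sit about 18 mm behind the reported TCP: at (295,195) in the crop, against the expected red dot at (279,277). The plate was therefore only pushed to level. I'll use this measured offset from here on.

step_arm(
  plan=[
    [0.003, 0, 0.011, 0, 0, 0, 1],
    [-0.001, 0, 0.011, 0, 0, 0, 1],
    [-0.002, 0, 0.008, 0, 0, 0, 1],
    [-0.002, 0, 0.006, 0, 0, 0, 1],
    [-0.002, 0, 0.006, 0, 0, 0, 1],
    [-0.002, 0, 0.006, 0, 0, 0, 1],
    [-0.002, 0, 0.006, 0, 0, 0, 1],
    [-0.002, 0, 0.006, 0, 0, 0, 1],
    [-0.001, 0, 0.005, 0, 0, 0, 1],
    [-0.001, 0, 0.005, 0, 0, 0, 1],
  ],
)

```text
t: 10.4
ee_pos: [0.5953, -0.0053, 0.0846]
tcp_rot: [-3.139, -0.402, 0.032]
force: [0.7, 1.0, 0.5]
grip_width: 0.0
finger_force: 0.0
```

step_arm(
  plan=[
    [-0.003, 0, 0.004, 0, 0, 0, 1],
    [-0.003, 0, 0.004, 0, 0, 0, 1],
    [-0.003, 0, 0.004, 0, 0, 0, 1],
    [-0.003, 0, 0.004, 0, 0, 0, 1],
    [-0.002, 0, 0.004, 0, 0, 0, 1],
    [-0.002, 0, 0.004, 0, 0, 0, 1],
    [-0.002, 0, 0.004, 0, 0, 0, 1],
    [-0.002, 0, 0.003, 0, 0, 0, 1],
    [-0.002, 0, 0.003, 0, 0, 0, 1],
    [-0.002, 0, 0.002, 0, 0, 0, 1],
  ],
)

```text
t: 11.65
ee_pos: [0.5866, -0.0056, 0.0418]
tcp_rot: [-3.139, -0.401, 0.032]
force: [0.2, -0.4, 1.4]
grip_width: -0.0003
finger_force: 0.7
```

```bash
cat > lat.py <<'E'
from h import *
P,Q,st=T();print(P,st["force"].round(1),"tip",P+Q.apply([0,0,-.018]))
s=cap("scene");S=cloud(s)
L=S[200:265,245:315].reshape(-1,3);m=(abs(L[:,1]+.005)<.03)&(L[:,0]>.57)&(L[:,0]<.635)&(L[:,2]<.11)
for x in np.arange(.572,.635,.008):
    k=L[m&(abs(L[:,0]-x)<.003)]
    if len(k): print(x.round(3),np.sort(k[:,2]).round(3)[::max(1,len(k)//8)])
E
python3 lat.py
```

```text
[ 0.58664561 -0.00555651  0.04182953] [ 0.2 -0.4  1.4] tip [ 0.57963026 -0.0058237   0.05840401]
0.572 [0.031 0.059 0.075 0.087 0.091 0.097 0.104 0.106 0.109]
0.58 [0.037 0.047 0.058 0.073 0.078 0.081 0.085 0.088 0.091]
0.588 [0.046 0.05  0.061 0.062 0.065 0.068 0.071 0.075 0.083]
0.596 [0.055 0.056 0.06  0.065 0.067 0.068 0.069 0.07  0.07  0.074]
0.604 [0.063 0.064 0.066 0.072 0.072 0.073 0.073 0.074 0.075 0.075 0.075 0.077
 0.077 0.079 0.079]
0.612 [0.071 0.078 0.081 0.082 0.082 0.083 0.084 0.084 0.085]
0.62 [0.083 0.086 0.087 0.088 0.088 0.089 0.092 0.093 0.093]
0.628 [0.093 0.094 0.094 0.094 0.095 0.096 0.096 0.099]
```

step_arm(
  plan=[
    [0.001, 0, 0.002, 0, 0, 0, 1],
    [0.001, 0, 0.002, 0, 0, 0, 1],
    [0, 0, 0.001, 0, 0, 0, 1],
    [0, 0, 0.001, 0, 0, 0, 1],
    [0, 0, 0, 0, 0, 0, 1],
    [0, 0, 0, 0, 0, 0, 1],
    [0, 0, 0, 0, 0, 0, 1],
    [0, 0, 0, 0, 0, 0, 1],
    [0, 0, 0, 0, 0, 0, 1],
    [0, 0, 0, 0, 0, 0, 1],
  ],
)

```text
t: 12.95
ee_pos: [0.5891, -0.0056, 0.038]
tcp_rot: [-3.141, -0.398, 0.032]
force: [-15.5, -0.6, 17.7]
grip_width: -0.0002
finger_force: 11.3
```

```bash
python3 lat.py
```

```text
[ 0.58905033 -0.00562172  0.03795313] [-15.5  -0.6  17.7] tip [ 0.58207874 -0.00585275  0.0545466 ]
0.572 [0.032 0.041 0.074 0.082 0.097 0.104 0.104 0.106 0.107]
0.58 [0.036 0.057 0.072 0.076 0.084 0.088 0.09  0.097 0.103]
0.588 [0.045 0.055 0.057 0.063 0.066 0.07  0.073 0.077]
0.596 [0.056 0.061 0.063 0.064 0.064 0.064 0.066 0.067]
0.604 [0.061 0.065 0.07  0.07  0.071 0.071 0.071 0.073 0.075]
0.612 [0.073 0.075 0.076 0.079 0.079 0.08  0.081 0.083]
0.62 [0.08  0.085 0.086 0.086 0.087 0.089 0.089 0.089 0.09  0.091 0.092]
0.628 [0.091 0.094 0.094 0.095 0.095 0.096 0.096 0.097 0.097 0.098 0.101]
```

```bash
python3 - <<'E'
from h import *
P,Q,st=T()
for n in("scene","top"):
    s=cap(n);S=cloud(s);t=Q.inv().apply(S.reshape(-1,3)-P)
    m=(abs(t[:,0])<.07)&(abs(t[:,1])<.08)&(t[:,2]>-.2)&(S.reshape(-1,3)[:,2]>.075)
    for z in np.arange(-.17,-.02,.012):
        k=t[m&(abs(t[:,2]-z)<.006)]
        if len(k)>3: print(n,z.round(3),len(k),"x",np.percentile(k[:,0],[3,97]).round(3),"y",np.percentile(k[:,1],[3,97]).round(3))
A=P+np.array([-.035,0,.035]);B=np.array([.50,.10,.15]);R=E(.2606,-.35)
rows(A,Q,3,(P,Q));print();rows([.50,.09,.15],Ro.from_rotvec(.5*(R*Q.inv()).as_rotvec())*Q,7,(A,Q))
E
```

```text
scene -0.17 121 x [-0.019  0.04 ] y [-0.04   0.005]
scene -0.158 117 x [-0.02   0.039] y [-0.04   0.007]
scene -0.146 82 x [-0.015  0.038] y [-0.041  0.004]
scene -0.134 73 x [-0.007  0.016] y [-0.045  0.024]
scene -0.122 114 x [-0.004  0.022] y [-0.049  0.032]
scene -0.11 130 x [-0.009  0.021] y [-0.064  0.055]
scene -0.098 130 x [-0.005  0.02 ] y [-0.061  0.054]
scene -0.086 111 x [-0.005  0.02 ] y [-0.049  0.046]
scene -0.074 86 x [-0.008  0.017] y [-0.04   0.039]
scene -0.062 45 x [-0.01   0.016] y [-0.032  0.021]
scene -0.05 39 x [-0.006  0.014] y [-0.017  0.009]
scene -0.038 146 x [0.003 0.07 ] y [-0.071  0.065]
scene -0.026 76 x [0.03 0.07] y [-0.069  0.073]
top -0.17 33 x [0.011 0.036] y [-0.034  0.028]
top -0.158 25 x [0.009 0.036] y [-0.034  0.031]
top -0.146 4 x [0.002 0.036] y [-0.036  0.003]
top -0.134 13 x [-0.009  0.009] y [-0.04  -0.034]
top -0.122 31 x [-0.006  0.009] y [-0.048  0.052]
top -0.11 140 x [-0.012  0.011] y [-0.059  0.061]
top -0.098 26 x [-0.     0.011] y [-0.052  0.055]
top -0.086 16 x [0.006 0.011] y [-0.045  0.043]
top -0.074 5 x [0.011 0.011] y [-0.035 -0.027]
top -0.05 5 x [0.054 0.065] y [-0.001  0.021]
top -0.038 707 x [0.035 0.069] y [-0.075  0.072]
top -0.026 444 x [0.028 0.068] y [-0.076  0.076]
[-0.006, -0.0, -0.015, 0.0, 0.0, 0.0]
[-0.006, -0.0, -0.015, 0.0, 0.0, 0.0]
[-0.006, -0.0, -0.015, 0.0, 0.0, 0.0]

[-0.002, -0.014, -0.013, 0.006, -0.003, -0.015]
[-0.002, -0.014, -0.013, 0.006, -0.003, -0.015]
[-0.002, -0.014, -0.013, 0.006, -0.003, -0.015]
[-0.002, -0.014, -0.013, 0.006, -0.003, -0.015]
[-0.002, -0.014, -0.013, 0.006, -0.003, -0.015]
[-0.002, -0.014, -0.013, 0.006, -0.003, -0.015]
[-0.001, -0.015, -0.012, 0.006, -0.003, -0.015]
```

step_arm(
  plan=[
    [-0.006, 0, -0.015, 0, 0, 0, 1],
    [-0.006, 0, -0.015, 0, 0, 0, 1],
    [-0.006, 0, -0.015, 0, 0, 0, 1],
    [-0.002, -0.014, -0.013, 0.006, -0.003, -0.015, 0.8],
    [-0.002, -0.014, -0.013, 0.006, -0.003, -0.015, 0.6],
    [-0.002, -0.014, -0.013, 0.006, -0.003, -0.015, 0.35],
    [-0.002, -0.014, -0.013, 0.006, -0.003, -0.015, 0.35],
    [-0.002, -0.014, -0.013, 0.006, -0.003, -0.015, 0.35],
    [-0.002, -0.014, -0.013, 0.006, -0.003, -0.015, 0.35],
    [-0.001, -0.015, -0.012, 0.006, -0.003, -0.015, 0.35],
  ],
)

```text
t: 14.35
ee_pos: [0.5022, 0.0891, 0.1511]
tcp_rot: [-3.14, -0.381, 0.146]
force: [-0.4, 0.1, -0.1]
grip_width: 0.0554
finger_force: 0.0
```

```bash
python3 - <<'E'
from h import *
P,Q,s=T();print(P,s["tcp_rot"],s["force"].round(1),s["grip_width"])
rows([.410,.233,.105],E(.2606,-.45),8)
c=cap("top");W=cloud(c);L=W[160:205,300:350].reshape(-1,3);L=L[(abs(L[:,1]+.005)<.018)&(L[:,2]<.12)]
m=(L[:,0]>.59)&(L[:,0]<.62);k=np.polyfit(L[m,0],L[m,2],1);print("plate slope deg",np.degrees(np.arctan(k[0])),m.sum(),"x-z",(L[m,0]-L[m,2]).mean())
E
```

```text
[0.50224716 0.08905118 0.15105292] [-3.14046169 -0.38050752  0.14616026] [-0.4  0.1 -0.1] 0.05539229095860818
[-0.01, -0.019, 0.002, 0.006, 0.009, -0.013]
[-0.01, -0.02, 0.002, 0.006, 0.009, -0.013]
[-0.01, -0.02, 0.002, 0.006, 0.009, -0.013]
[-0.01, -0.02, 0.002, 0.006, 0.009, -0.013]
[-0.009, -0.02, 0.002, 0.006, 0.009, -0.013]
[-0.009, -0.02, 0.002, 0.006, 0.009, -0.013]
[-0.009, -0.02, 0.002, 0.006, 0.009, -0.013]
[-0.009, -0.02, 0.002, 0.006, 0.009, -0.013]
plate slope deg 44.85255763348464 259 x-z 0.5276506003939451
```

The latch now measures 44.9° against the 45° slope, so it is shut. Next is the reader.

step_arm(
  plan=[
    [-0.01, -0.019, 0.002, 0.006, 0.009, -0.013, 0.35],
    [-0.01, -0.02, 0.002, 0.006, 0.009, -0.013, 0.35],
    [-0.01, -0.02, 0.002, 0.006, 0.009, -0.013, 0.35],
    [-0.01, -0.02, 0.002, 0.006, 0.009, -0.013, 0.35],
    [-0.009, -0.02, 0.002, 0.006, 0.009, -0.013, 0.35],
    [-0.009, -0.02, 0.002, 0.006, 0.009, -0.013, 0.35],
    [-0.009, -0.02, 0.002, 0.006, 0.009, -0.013, 0.35],
    [-0.009, -0.02, 0.002, 0.006, 0.009, -0.013, 0.35],
    [0, 0, 0, 0, 0, 0, 0.35],
    [0, 0, 0, 0, 0, 0, 0.35],
  ],
)

```text
t: 15.65
ee_pos: [0.4095, 0.2314, 0.1052]
tcp_rot: [-3.139, -0.452, 0.259]
force: [0.3, -0.2, -0.1]
grip_width: 0.056
finger_force: 0.0
```

```bash
python3 - <<'E'
from h import *
P,Q,s=T();print(P,s["tcp_rot"],s["force"].round(1),s["grip_width"])
rows([.444,.242,.019],E(.2606,-.45),8)
c=cap("scene");S=cloud(c);t=Q.inv().apply(S.reshape(-1,3)-P)
m=(abs(t[:,0])<.03)&(abs(t[:,1])<.06)&(S.reshape(-1,3)[:,2]>.075)
for z in np.arange(-.07,.01,.006):
    k=t[m&(abs(t[:,2]-z)<.003)]
    if len(k)>2: print(z.round(3),len(k),"x",k[:,0].min().round(3),k[:,0].max().round(3),"y",np.sort(k[:,1]).round(3)[::max(1,len(k)//8)])
i=c["image"][200:320,320:440,::-1];cv2.imwrite("pics/r1.png",cv2.resize(i,None,fx=5,fy=5,interpolation=2))
E
```

```text
[0.40949847 0.23143291 0.10524132] [-3.138654   -0.45186974  0.25851244] [ 0.3 -0.2 -0.1] 0.05599846431095299
[-0.001, -0.0, 0.012, -0.0, -0.0, -0.0]
[-0.001, -0.0, 0.012, -0.0, -0.0, -0.0]
[-0.001, -0.0, 0.012, -0.0, -0.0, -0.0]
[-0.001, -0.0, 0.012, -0.0, -0.0, -0.0]
[-0.001, -0.0, 0.012, -0.0, -0.0, -0.0]
[-0.001, -0.0, 0.012, -0.0, -0.0, -0.0]
[-0.001, -0.0, 0.012, -0.0, -0.0, -0.0]
[-0.001, -0.0, 0.012, -0.0, -0.0, -0.0]
-0.07 74 x -0.011 0.021 y [-0.059 -0.056 -0.041 -0.035  0.027  0.029  0.035  0.047  0.057]
-0.064 31 x -0.011 0.015 y [-0.05  -0.044 -0.041 -0.037 -0.03   0.028  0.029  0.03   0.033  0.037
  0.044]
-0.058 39 x -0.013 0.018 y [-0.043 -0.041 -0.037 -0.036 -0.032 -0.028  0.027  0.028  0.031  0.038]
-0.052 45 x -0.01 0.021 y [-0.043 -0.04  -0.039 -0.033 -0.03   0.025  0.028  0.029  0.032]
-0.046 37 x -0.006 0.017 y [-0.046 -0.041 -0.039 -0.036 -0.032  0.025  0.029  0.031  0.036  0.04 ]
-0.04 39 x -0.007 0.015 y [-0.043 -0.041 -0.04  -0.035 -0.032 -0.028  0.028  0.029  0.032  0.039]
-0.034 38 x -0.011 0.015 y [-0.043 -0.039 -0.037 -0.035 -0.028  0.028  0.028  0.029  0.031  0.039]
-0.028 34 x -0.006 0.014 y [-0.042 -0.037 -0.034 -0.029  0.025  0.028  0.029  0.031  0.036]
-0.022 11 x -0.003 0.011 y [-0.036 -0.036 -0.034 -0.031 -0.03   0.024  0.026  0.026  0.028  0.032
  0.032]
```

View pics/r1.png

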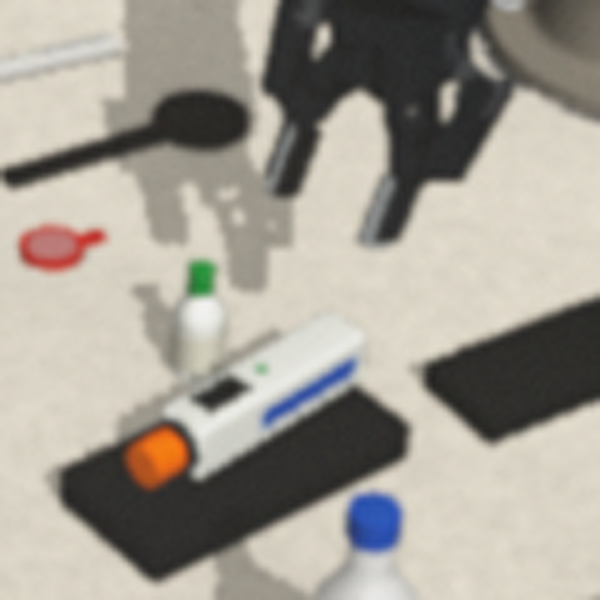

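The reader lies at (240,410) with its nose at (155,457), and the open fingers come down behind it. The drops bottle at (200,310) is clear of them.

step_arm(
  plan=[
    [-0.001, -0.001, 0.013, 0, 0, 0, 0.35],
    [-0.001, -0.001, 0.013, 0, 0, 0, 0.35],
    [-0.001, 0, 0.013, 0, 0, 0, 0.35],
    [-0.001, 0, 0.013, 0, 0, 0, 0.35],
    [-0.001, 0, 0.013, 0, 0, 0, 0.35],
    [0, 0, 0.012, 0, 0, 0, 0.35],
    [0, 0, 0.012, 0, 0, 0, 0.35],
    [0, 0, 0.01, 0, 0, 0, 0.35],
    [0, 0, 0, 0, 0, 0, 0.35],
    [0, 0, 0, 0, 0, 0, 0.5],
  ],
  squeeze=40,
)

```text
t: 16.95
ee_pos: [0.4471, 0.2439, 0.0148]
tcp_rot: [-3.138, -0.453, 0.258]
force: [-0.1, -0.8, -0.1]
grip_width: 0.0423
finger_force: 0.0
```

step_arm(
  plan=[
    [0, 0, 0, 0, 0, 0, 0.7],
    [0, 0, 0, 0, 0, 0, 0.9],
    [0, 0, 0, 0, 0, 0, 1],
    [0, 0, 0, 0, 0, 0, 1],
    [0, 0, 0, 0, 0, 0, 1],
    [0, 0, 0, 0, 0, 0, 1],
    [0, 0, 0, 0, 0, 0, 1],
    [0.002, 0, -0.005, 0, 0, 0, 1],
    [0.004, 0, -0.009, 0, 0, 0, 1],
    [0.004, 0, -0.009, 0, 0, 0, 1],
  ],
)

```text
t: 18.2
ee_pos: [0.4449, 0.2433, 0.039]
tcp_rot: [-3.139, -0.451, 0.259]
force: [0.7, -0.3, -1.6]
grip_width: 0.0297
finger_force: 39.8
```

```bash
cat > rd.py <<'E'
from h import *
P,Q,s=T();print(P,s["tcp_rot"],s["force"].round(1),s["grip_width"],s["finger_force"])
c=cap("top","pics/t.png");W=cloud(c).reshape(-1,3);im=c["image"].reshape(-1,3).astype(int)
o=(im[:,0]>120)&(im[:,0]-im[:,2]>70)&(im[:,0]-im[:,1]>50)&(W[:,2]>.04)&(W[:,2]<.2)&(np.linalg.norm(W-P,axis=1)<.2)
print("orange",o.sum(),W[o].mean(0).round(4))
c=cap("scene","pics/s.png");S=cloud(c).reshape(-1,3);im=c["image"].reshape(-1,3).astype(int)
o2=(im[:,0]>120)&(im[:,0]-im[:,2]>70)&(im[:,0]-im[:,1]>50)&(np.linalg.norm(S-P,axis=1)<.16)
print("orange",o2.sum(),S[o2].mean(0).round(4))
E
python3 rd.py
```

```text
[0.44492755 0.2432684  0.0390454 ] [-3.13873544 -0.45103359  0.25871228] [ 0.7 -0.3 -1.6] 0.029747994544874617 39.83613610267639
orange 72 [0.5127 0.2598 0.074 ]
orange 107 [0.516  0.2639 0.0684]
```

```bash
python3 - <<'E'
from h import *
c=dict(np.load("top.npz"))
tag=np.array([.598,-.006,.071]);u=pix(c,tag);print("tag px nominal",u)
im=c["image"].astype(int);x0,y0=int(u[0])-20,int(u[1])-22
sub=im[y0:y0+44,x0:x0+40];yl=sub[...,0]-sub[...,2];g=sub.mean(-1)
W=cloud(c)[y0:y0+44,x0:x0+40]
m=(g>105)&(abs(W[...,0]-W[...,2]-.528)<.006);v,uu=np.nonzero(m);print("plate px u",np.percentile(uu+x0,[2,98]),"v",np.percentile(v+y0,[2,98]))
m=(yl>12)&(g>90);v,uu=np.nonzero(m);print("tag px",m.sum(),np.percentile(uu+x0,[5,50,95]),np.percentile(v+y0,[5,50,95]))
for X in(tag+[.0099,0,.0099],tag-[.0099,0,.0099],tag+[0,.014,0],tag-[0,.014,0],[.626-.004,-.005,.095],[.626-.044-.004,-.005,.091-.044+.004]): print(pix(c,X).round(1))
P,Q,s=T();A=P+[0,0,.12];rows(A,Q,4,(P,Q));print();R=E(.029,.334);rows([.4955,-.009,.137],R,10,(A,Q))
E
```

```text
tag px nominal [325.88836477 184.86308559]
plate px u [313. 337.] v [166.   198.76]
tag px 8 [322.05 329.   330.65] [181.35 186.   189.  ]
[326.1 179.4]
[325.7 190.2]
[319.7 184.7]
[332. 185.]
[326.  171.6]
[325.  195.5]
[0.013, -0.0, -0.027, 0.0, 0.0, 0.0]
[0.013, -0.0, -0.027, 0.0, 0.0, 0.0]
[0.013, -0.0, -0.027, 0.0, 0.0, 0.0]
[0.013, -0.0, -0.027, 0.0, 0.0, 0.0]

[-0.002, 0.026, 0.001, -0.002, -0.078, 0.024]
[-0.002, 0.026, 0.001, -0.002, -0.078, 0.024]
[-0.001, 0.026, 0.002, -0.002, -0.078, 0.024]
[-0.0, 0.026, 0.002, -0.002, -0.078, 0.024]
[0.0, 0.026, 0.002, -0.002, -0.078, 0.024]
[0.001, 0.026, 0.002, -0.002, -0.078, 0.024]
[0.002, 0.026, 0.002, -0.002, -0.078, 0.024]
[0.003, 0.026, 0.002, -0.002, -0.078, 0.024]
[0.003, 0.026, 0.001, -0.002, -0.078, 0.024]
[0.004, 0.026, 0.001, -0.002, -0.078, 0.024]
```

step_arm(
  plan=[
    [0.013, 0, -0.027, 0, 0, 0, 1],
    [0.013, 0, -0.027, 0, 0, 0, 1],
    [0.013, 0, -0.027, 0, 0, 0, 1],
    [0.013, 0, -0.027, 0, 0, 0, 1],
    [-0.002, 0.026, 0.001, -0.002, -0.078, 0.024, 1],
    [-0.002, 0.026, 0.001, -0.002, -0.078, 0.024, 1],
    [-0.001, 0.026, 0.002, -0.002, -0.078, 0.024, 1],
    [0, 0.026, 0.002, -0.002, -0.078, 0.024, 1],
    [0, 0.026, 0.002, -0.002, -0.078, 0.024, 1],
    [0.001, 0.026, 0.002, -0.002, -0.078, 0.024, 1],
  ],
)

```text
t: 19.55
ee_pos: [0.475, 0.0889, 0.1444]
tcp_rot: [-3.121, 0.021, 0.117]
force: [0.7, 0.9, -1.6]
grip_width: 0.0294
finger_force: 40.0
```

step_arm(
  plan=[
    [0.002, 0.026, 0.002, -0.002, -0.078, 0.024, 1],
    [0.003, 0.026, 0.002, -0.002, -0.078, 0.024, 1],
    [0.003, 0.026, 0.001, -0.002, -0.078, 0.024, 1],
    [0.004, 0.026, 0.001, -0.002, -0.078, 0.024, 1],
    [0, 0, 0, 0, 0, 0, 1],
    [0, 0, 0, 0, 0, 0, 1],
    [0, 0, 0, 0, 0, 0, 1],
    [0, 0, 0, 0, 0, 0, 1],
    [0, 0, 0, 0, 0, 0, 1],
    [0, 0, 0, 0, 0, 0, 1],
  ],
)

```text
t: 20.8
ee_pos: [0.4949, -0.0121, 0.1362]
tcp_rot: [3.139, 0.33, 0.025]
force: [0.3, -0.4, -2.0]
grip_width: 0.0293
finger_force: 40.1
```

```bash
python3 rd.py; python3 - <<'E'
from h import *
P,Q,s=T();Rr=Q*Ro.from_euler("xyz",[np.pi,-.451,0]).inv()
print("reader x",Rr.apply([1,0,0]).round(3),"tip",(P+Rr.apply([.0788,0,.0262])).round(4),"nose mid",(P+Rr.apply([.0658,0,.0262])).round(4))
c=dict(np.load("scene.npz"));im=c["image"][...,::-1].copy()
i=cv2.resize(im[180:290,230:350],None,fx=5,fy=5,interpolation=2)
for X,k in((P+Rr.apply([.0788,0,.0262]),(255,0,0)),([.598,-.006,.071],(0,0,255)),(P+Rr.apply([-.0712,0,.0262]),(0,255,0))):
    u=(pix(c,X)-[230,180])*5+2;cv2.circle(i,tuple(int(a) for a in u),3,k,-1)
cv2.imwrite("pics/n1.png",i)
S=cloud(c).reshape(-1,3);b=c["image"].reshape(-1,3).astype(int)
w=(b.min(-1)>170)&(np.linalg.norm(S-P,axis=1)<.12)&(S[:,2]>.1)
if w.sum()>10: print("white dir",w.sum(),np.linalg.svd(S[w]-S[w].mean(0))[2][0].round(3), S[w].mean(0).round(3), Rr.inv().apply(S[w]-P).mean(0).round(4))
E
```

```text
[ 0.49488278 -0.01211301  0.13617028] [3.13894835 0.33042197 0.02494604] [ 0.3 -0.4 -2. ] 0.02928325427190943 40.057293176651
orange 0 [nan nan nan]
orange 153 [0.4985 0.0173 0.0474]
reader x [ 0.71   0.016 -0.704] tip [ 0.5693 -0.0104  0.0991] nose mid [ 0.56   -0.0106  0.1083]
white dir 331 [ 0.713  0.043 -0.7  ] [0.517 0.    0.158] [0.0005 0.0117 0.0316]rd.py:5: RuntimeWarning: Mean of empty slice.
  print("orange",o.sum(),W[o].mean(0).round(4))
  ret = um.true_divide(
```

View pics/n1.png

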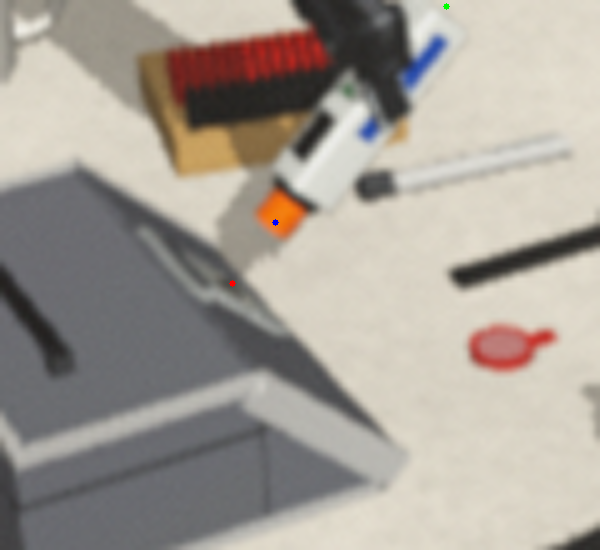

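The picture shows the nose at (280,213) facing the shut latch's tag at (232,283) squarely. Advancing.

step_arm(
  plan=[
    [0.005, -0.001, 0.0025, 0, 0, 0, 1],
    [0.005, -0.001, 0.0025, 0, 0, 0, 1],
    [0.005, -0.001, 0.0025, 0, 0, 0, 1],
    [0.005, 0, 0.0025, 0, 0, 0, 1],
    [0.005, 0, 0.0025, 0, 0, 0, 1],
    [0.005, 0, 0.0022, 0, 0, 0, 1],
    [0.0015, 0, 0.0007, 0, 0, 0, 1],
    [0, 0, 0, 0, 0, 0, 1],
    [0, 0, 0, 0, 0, 0, 1],
    [0, 0, 0, 0, 0, 0, 1],
  ],
)

```text
t: 22.15
ee_pos: [0.5196, -0.0086, 0.1114]
tcp_rot: [3.139, 0.331, 0.025]
force: [-0.6, -0.2, -1.5]
grip_width: 0.0297
finger_force: 40.1
```

```bash
cat > f.py <<'E'
from h import *
P,Q,s=T();Rr=Q*Ro.from_euler("xyz",[np.pi,-.451,0]).inv()
print("reader x",Rr.apply([1,0,0]).round(3),"tip(unpressed)",(P+Rr.apply([.0788,0,.0262])).round(4),"f axial",-(s["force"]-[.3,-.4,-2.0])@Rr.apply([1,0,0]),s["force"].round(2),s["t"])
print("to tag in reader axes",Rr.inv().apply(np.array([.598,-.0065,.071])-(P+Rr.apply([.0788,0,.0262]))).round(4))
E
python3 f.py
```

```text
reader x [ 0.71   0.017 -0.704] tip(unpressed) [ 0.594  -0.0068  0.0745] f axial 0.9449394918046768 [-0.58 -0.25 -1.54] 22.15
to tag in reader axes [0.0053 0.0002 0.0004]
```

step_arm(
  plan=[
    [0.0009, 0, 0.0004, 0, 0, 0, 1],
    [0.0009, 0, 0.0004, 0, 0, 0, 1],
    [0.0009, 0, 0.0004, 0, 0, 0, 1],
    [0.0009, 0, 0.0005, 0, 0, 0, 1],
    [0.0009, 0, 0.0004, 0, 0, 0, 1],
    [0.0009, 0, 0.0005, 0, 0, 0, 1],
    [0, 0, 0, 0, 0, 0, 1],
    [0, 0, 0, 0, 0, 0, 1],
    [0, 0, 0, 0, 0, 0, 1],
    [0, 0, 0, 0, 0, 0, 1],
  ],
)

```text
t: 23.4
ee_pos: [0.5238, -0.0085, 0.107]
tcp_rot: [3.139, 0.331, 0.025]
force: [-1.0, 0.2, -0.4]
grip_width: 0.0298
finger_force: 40.1
```

```bash
python3 f.py; python3 - <<'E'
from h import *
f=[]
for k in range(3): vision.capture("top");f.append(bot.read_state()["force"])
print(np.array(f).round(2))
E
```

```text
reader x [ 0.709  0.017 -0.705] tip(unpressed) [ 0.5981 -0.0067  0.07  ] f axial 2.047808528419523 [-1.    0.25 -0.38] 23.4
to tag in reader axes [-0.0008  0.0002  0.0006]
[[-0.8   0.49 -1.18]
 [-0.4  -0.5  -0.85]
 [-0.87  0.41  0.11]]
```

step_arm(
  plan=[
    [0.0009, 0, 0.0004, 0, 0, 0, 1],
    [0.0009, 0, 0.0004, 0, 0, 0, 1],
    [0.0004, 0, 0.0002, 0, 0, 0, 1],
    [0, 0, 0, 0, 0, 0, 1],
    [0, 0, 0, 0, 0, 0, 1],
    [0, 0, 0, 0, 0, 0, 1],
    [0, 0, 0, 0, 0, 0, 1],
    [0, 0, 0, 0, 0, 0, 1],
    [0, 0, 0, 0, 0, 0, 1],
    [0, 0, 0, 0, 0, 0, 1],
  ],
)

```text
t: 24.8
ee_pos: [0.5255, -0.0085, 0.1053]
tcp_rot: [3.139, 0.331, 0.025]
force: [-2.0, -0.8, 0.4]
grip_width: 0.0297
finger_force: 40.2
```

```bash
python3 f.py; python3 - <<'E'
from h import *
f=[]
for k in range(8): vision.capture("top");f.append(bot.read_state()["force"])
f=np.array(f);d=f.mean(0)-[.57,.07,-1.73];print(f.mean(0).round(2),"axial",-(d@[.709,.017,-.705]))
E
```

```text
reader x [ 0.709  0.017 -0.705] tip(unpressed) [ 0.5999 -0.0067  0.0683] f axial 3.329705854699843 [-2.02 -0.78  0.38] 24.8
to tag in reader axes [-0.0032  0.0002  0.0006]
[-2.21 -0.05  0.68] axial 3.6695525832092732
```

The axial force is 3.6 N, which means about 5 mm of press. Holding.

step_arm(
  plan=[
    [0, 0, 0, 0, 0, 0, 1],
    [0, 0, 0, 0, 0, 0, 1],
    [0, 0, 0, 0, 0, 0, 1],
    [0, 0, 0, 0, 0, 0, 1],
    [0, 0, 0, 0, 0, 0, 1],
    [0, 0, 0, 0, 0, 0, 1],
    [0, 0, 0, 0, 0, 0, 1],
    [0, 0, 0, 0, 0, 0, 1],
    [0, 0, 0, 0, 0, 0, 1],
    [0, 0, 0, 0, 0, 0, 1],
  ],
)

```text
t: 26.45
ee_pos: [0.5256, -0.0085, 0.1052]
tcp_rot: [3.139, 0.331, 0.025]
force: [-3.0, -0.7, -0.2]
grip_width: 0.0296
finger_force: 40.2
```

step_arm(
  plan=[
    [0, 0, 0, 0, 0, 0, 1],
    [0, 0, 0, 0, 0, 0, 1],
    [0, 0, 0, 0, 0, 0, 1],
    [0, 0, 0, 0, 0, 0, 1],
    [0, 0, 0, 0, 0, 0, 1],
    [0, 0, 0, 0, 0, 0, 1],
    [0, 0, 0, 0, 0, 0, 1],
    [0, 0, 0, 0, 0, 0, 1],
    [0, 0, 0, 0, 0, 0, 1],
    [0, 0, 0, 0, 0, 0, 1],
  ],
)

```text
t: 27.7
ee_pos: [0.5256, -0.0085, 0.1053]
tcp_rot: [3.139, 0.331, 0.025]
force: [-2.6, 0.2, 0.6]
grip_width: 0.0293
finger_force: 40.2
```

```bash
python3 f.py; python3 - <<'E'
from h import *
P,Q,s=T();Rr=Q*Ro.from_euler("xyz",[np.pi,-.451,0]).inv()
A=P-.06*Rr.apply([1,0,0]);rows(A,Q,5,(P,Q));print()
# place: reader yaw 8.52deg on pad (.4605,.2531); TCP in reader (-.0038,0,-.0102)
y=np.radians(8.52);g=np.array([.4605,.2531,.025])+Ro.from_euler("z",y).apply([-.0038,0,-.0102]);print("place tcp",g)
R=E(y,-.451);rows(g+[0,0,.125],R,13,(A+[0,0,0],Q))
E
```

```text
reader x [ 0.709  0.017 -0.705] tip(unpressed) [ 0.6    -0.0067  0.0684] f axial 3.8711251417966137 [-2.59  0.24  0.6 ] 27.7
to tag in reader axes [-0.0033  0.0002  0.0005]
[-0.011, 0.0, -0.005, 0.0, 0.0, 0.0]
[-0.011, 0.0, -0.005, 0.0, 0.0, 0.0]
[-0.011, 0.0, -0.005, 0.0, 0.0, 0.0]
[-0.011, 0.0, -0.005, 0.0, 0.0, 0.0]
[-0.011, 0.0, -0.005, 0.0, 0.0, 0.0]

place tcp [0.45674194 0.25253701 0.0148    ]
[-0.001, -0.02, 0.001, 0.001, 0.06, -0.01]
[-0.001, -0.02, 0.001, 0.001, 0.06, -0.01]
[-0.001, -0.02, 0.001, 0.001, 0.06, -0.01]
[-0.001, -0.02, 0.001, 0.001, 0.06, -0.01]
[-0.001, -0.02, 0.001, 0.001, 0.06, -0.01]
[-0.001, -0.02, 0.001, 0.001, 0.06, -0.01]
[-0.0, -0.02, 0.001, 0.001, 0.06, -0.01]
[-0.0, -0.02, 0.001, 0.001, 0.06, -0.01]
[-0.0, -0.02, 0.001, 0.001, 0.06, -0.01]
[0.0, -0.02, 0.001, 0.001, 0.06, -0.01]
[0.0, -0.02, 0.001, 0.001, 0.06, -0.01]
[0.0, -0.02, 0.001, 0.001, 0.06, -0.01]
[0.0, -0.02, 0.001, 0.001, 0.06, -0.01]
```

step_arm(
  plan=[
    [-0.011, 0, -0.005, 0, 0, 0, 1],
    [-0.011, 0, -0.005, 0, 0, 0, 1],
    [-0.011, 0, -0.005, 0, 0, 0, 1],
    [-0.011, 0, -0.005, 0, 0, 0, 1],
    [-0.011, 0, -0.005, 0, 0, 0, 1],
    [-0.001, -0.02, 0.001, 0.001, 0.06, -0.01, 1],
    [-0.001, -0.02, 0.001, 0.001, 0.06, -0.01, 1],
    [-0.001, -0.02, 0.001, 0.001, 0.06, -0.01, 1],
    [-0.001, -0.02, 0.001, 0.001, 0.06, -0.01, 1],
    [-0.001, -0.02, 0.001, 0.001, 0.06, -0.01, 1],
  ],
)

```text
t: 28.95
ee_pos: [0.4707, 0.0908, 0.1438]
tcp_rot: [-3.13, 0.029, 0.074]
force: [-1.0, -0.1, -0.7]
grip_width: 0.0292
finger_force: 40.1
```

step_arm(
  plan=[
    [-0.001, -0.02, 0.001, 0.001, 0.06, -0.01, 1],
    [0, -0.02, 0.001, 0.001, 0.06, -0.01, 1],
    [0, -0.02, 0.001, 0.001, 0.06, -0.01, 1],
    [0, -0.02, 0.001, 0.001, 0.06, -0.01, 1],
    [0, -0.02, 0.001, 0.001, 0.06, -0.01, 1],
    [0, -0.02, 0.001, 0.001, 0.06, -0.01, 1],
    [0, -0.02, 0.001, 0.001, 0.06, -0.01, 1],
    [0, -0.02, 0.001, 0.001, 0.06, -0.01, 1],
    [0, 0, 0, 0, 0, 0, 1],
    [0, 0, 0, 0, 0, 0, 1],
  ],
)

```text
t: 30.2
ee_pos: [0.4546, 0.2483, 0.1375]
tcp_rot: [-3.14, -0.45, 0.151]
force: [0.7, -0.6, -1.5]
grip_width: 0.0294
finger_force: 40.1
```

```bash
python3 - <<'E'
from h import *
P,Q,s=T();print(P,s["tcp_rot"],s["t"])
y=np.radians(8.52);Rr=Q*Ro.from_euler("xyz",[np.pi,-.451,0]).inv()
c=cap("top");W=cloud(c).reshape(-1,3);im=c["image"].reshape(-1,3).astype(int)
t=Rr.inv().apply(W-P)
m=(t[:,0]>-.09)&(t[:,0]<.09)&(abs(t[:,1])<.03)&(t[:,2]>.02)&(t[:,2]<.07)&(im.min(1)>110)&(W[:,2]>.1)
o=(im[:,0]>120)&(im[:,0]-im[:,2]>70)&(W[:,2]>.1)&(np.linalg.norm(W-P,axis=1)<.15)
print("white top",m.sum(),t[m].mean(0).round(4),np.polyfit(t[m,0],t[m,2],1).round(3),"orange",o.sum(),t[o].mean(0).round(4))
g=np.array([.4567,.2525,.0160]);rows(g,E(y,-.451),10)
E
```

```text
[0.4545606  0.24830728 0.13751937] [-3.13978481 -0.44964211  0.15074598] 30.2
white top 405 [ 0.0164 -0.0014  0.0407] [-0.022  0.041] orange 87 [ 0.0698 -0.0019  0.035 ]
[-0.005, -0.0, 0.011, -0.0, 0.0, 0.0]
[-0.005, -0.0, 0.011, -0.0, 0.0, 0.0]
[-0.005, -0.0, 0.011, -0.0, 0.0, 0.0]
[-0.005, -0.0, 0.011, -0.0, 0.0, 0.0]
[-0.005, -0.0, 0.011, -0.0, 0.0, 0.0]
[-0.005, -0.0, 0.011, -0.0, 0.0, 0.0]
[-0.005, -0.0, 0.011, -0.0, 0.0, 0.0]
[-0.005, -0.0, 0.011, -0.0, 0.0, 0.0]
[-0.005, -0.0, 0.011, -0.0, 0.0, 0.0]
[-0.005, -0.0, 0.011, -0.0, 0.0, 0.0]
```

step_arm(
  plan=[
    [-0.005, -0.0005, 0.011, 0, 0, 0, 1],
    [-0.005, -0.0005, 0.011, 0, 0, 0, 1],
    [-0.005, -0.0005, 0.011, 0, 0, 0, 1],
    [-0.005, -0.0005, 0.011, 0, 0, 0, 1],
    [-0.005, -0.0005, 0.011, 0, 0, 0, 1],
    [-0.005, -0.0005, 0.011, 0, 0, 0, 1],
    [-0.005, -0.0005, 0.011, 0, 0, 0, 1],
    [-0.005, -0.0005, 0.011, 0, 0, 0, 1],
    [-0.005, 0, 0.01, 0, 0, 0, 1],
    [-0.004, 0, 0.007, 0, 0, 0, 1],
  ],
)

```text
t: 31.5
ee_pos: [0.4565, 0.2523, 0.0209]
tcp_rot: [-3.139, -0.449, 0.148]
force: [0.2, 0.5, -3.0]
grip_width: 0.0293
finger_force: 40.1
```

```bash
python3 - <<'E'
from h import *
P,Q,s=T();print(P,s["tcp_rot"],s["t"],s["force"].round(1))
rows([.4567,.2525,.0148],E(np.radians(8.52),-.451),3)
E
```

```text
[0.45651166 0.25230694 0.02089433] [-3.13862166 -0.44940512  0.1476654 ] 31.5 [ 0.2  0.5 -3. ]
[-0.001, -0.0, 0.002, -0.001, 0.001, -0.0]
[-0.001, -0.0, 0.002, -0.001, 0.001, -0.0]
[-0.001, -0.0, 0.002, -0.001, 0.001, -0.0]
```

step_arm(
  plan=[
    [-0.001, 0, 0.002, 0, 0, 0, 1],
    [-0.001, 0, 0.002, 0, 0, 0, 1],
    [-0.001, 0, 0.002, 0, 0, 0, 1],
    [0, 0, 0, 0, 0, 0, 1],
    [0, 0, 0, 0, 0, 0, 1],
    [0, 0, 0, 0, 0, 0, 0.6],
    [0, 0, 0, 0, 0, 0, 0.5],
    [0, 0, 0, 0, 0, 0, 0.4],
    [0, 0, 0, 0, 0, 0, 0.35],
    [0, 0, 0, 0, 0, 0, 0.35],
  ],
)

```text
t: 32.75
ee_pos: [0.4552, 0.2539, 0.0148]
tcp_rot: [-3.138, -0.45, 0.152]
force: [0.3, -0.6, -0.2]
grip_width: 0.0557
finger_force: 0.0
```

step_arm(
  plan=[
    [0, 0, 0, 0, 0, 0, 0.35],
    [0, 0, -0.008, 0, 0, 0, 0.35],
    [0, 0, -0.015, 0, 0, 0, 0.35],
    [0, 0, -0.02, 0, 0, 0, 0.35],
    [0, 0, -0.03, 0, 0, 0, 0.35],
    [0, 0, -0.04, 0, 0, 0, 0.35],
    [0.02, 0, -0.04, 0, 0, 0, 0.35],
    [0.02, 0.03, -0.04, 0, 0, 0, 0.35],
    [0, 0.04, 0, 0, 0, 0, 0.35],
    [0, 0.04, 0, 0, 0, 0, 0.35],
  ],
)

```text
t: 34.0
ee_pos: [0.425, 0.1363, 0.2068]
tcp_rot: [-3.139, -0.452, 0.152]
force: [0.6, 1.1, -1.0]
grip_width: 0.0552
finger_force: 0.0
```

```bash
python3 - <<'E'
from h import *
P,Q,s=T();print(P,s["t"],s["force"].round(1))
cap("top"); cap("scene","pics/fin.png")
E
sed -n '/^from/,/^print("orange/p' m.py > m3.py; echo 'L=W[160:205,300:350].reshape(-1,3);L=L[(abs(L[:,1]+.005)<.018)&(L[:,2]<.12)];m=(L[:,0]>.59)&(L[:,0]<.62);print(np.degrees(np.arctan(np.polyfit(L[m,0],L[m,2],1)[0])),(L[m,0]-L[m,2]).mean())' >> m3.py; python3 m3.py
```

```text
[0.42497148 0.13627173 0.20675494] 34.0 [ 0.6  1.1 -1. ]
table -0.0006225853716849943
case top (6750, array([694.3,  -3.7]), array([158.9, 243.5]), 1.58, np.float64(0.0957))
pad top (1258, array([461.3, 253.5]), array([170.2,  81.2]), 8.11, np.float64(0.024))
reader (743, array([463.2, 252.4]), array([143.3,  31. ]), 8.27, np.float64(0.0557))
reader white (392, array([454.3, 252.3]), array([107.7,  26.1]), 8.44, np.float64(0.0561))
orange (23, array([525.6, 264.2]), array([12.8,  9.4]), 18.1, np.float64(0.051))
164 [ 0.6387 -0.0069  0.0974] [0.6378 0.0757 0.094 ] [ 0.6422 -0.0921  0.0933]
166 [ 0.6327 -0.0068  0.1019] [0.6323 0.0754 0.0968] [ 0.6365 -0.0917  0.0967]
168 [ 0.6291 -0.007   0.0989] [0.6271 0.0751 0.0989] [ 0.6322 -0.0919  0.0955]
170 [ 0.6259 -0.0072  0.0944] [0.6253 0.0755 0.0895] [ 0.6296 -0.0926  0.089 ]
172 [ 0.6215 -0.0073  0.0937] [0.6214 0.0755 0.0871] [ 0.6259 -0.093   0.086 ]
174 [ 0.6179 -0.0075  0.0901] [0.6169 0.0754 0.0865] [ 0.6225 -0.0935  0.0819]
176 [ 0.6146 -0.0077  0.0858] [0.6143 0.0756 0.0796] [ 0.6195 -0.0942  0.0762]
178 [ 0.6113 -0.0079  0.0809] 
[... 412 characters left out ...]
058 ] [ 0.5962 -0.0965  0.0584]
190 [ 0.5885 -0.009   0.0615] [0.5885 0.0761 0.0536] [ 0.5934 -0.0974  0.0507]
192 [ 0.5844 -0.0092  0.0592] [0.5846 0.0762 0.05  ] [ 0.5895 -0.0978  0.0474]
194 [ 0.5816 -0.0095  0.0516] [0.5805 0.0762 0.0473] [ 0.5841 -0.0976  0.0499]
196 [ 0.5776 -0.0097  0.0486] [0.5769 0.0763 0.0426] [ 0.5812 -0.0985  0.0424]
198 [ 0.5732 -0.0098  0.0468] [0.5731 0.0764 0.0386] [ 0.5778 -0.0991  0.0369]
200 [ 0.57   -0.0101  0.0405] [0.5692 0.0764 0.035 ] [ 0.5738 -0.0996  0.0334]
202 [ 0.5675 -0.0105  0.0303] [0.5654 0.0765 0.0305] [ 0.5693 -0.0998  0.032 ]
204 [ 0.5632 -0.0106  0.0283] [0.5613 0.0766 0.0275] [ 0.566  -0.1006  0.0255]
43.39262770512391 0.5277113902851486
```

View pics/fin.png

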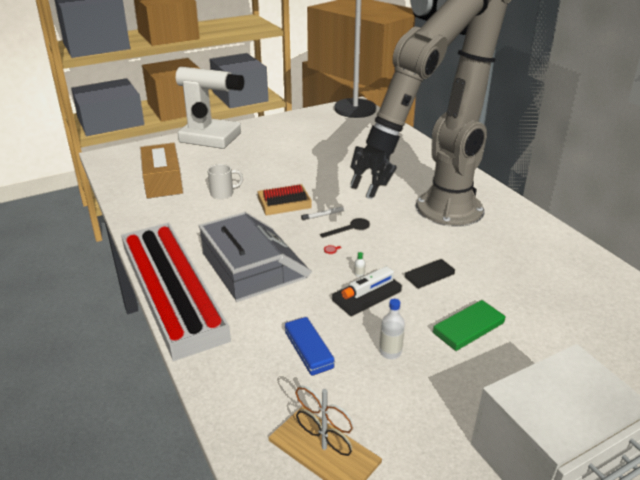

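The final picture shows the reader flat on its pad at (368,285), the latch shut on the slope at (262,240) and the bystanders where they began, with the gripper clear.

```bash
python3 -c "from workcell import bot; print(bot.sign_off())"
```

```text
the job is handed in; nothing more can be done
None
```

The job is handed in at about 34 s: the latch is shut, the tag was held about 5 mm pressed (3.7 N) for over 3 s, the reader is back flat on the middle of its pad, and the bystanders look undisturbed in the final picture. My first two pushes fell short because the fingertips sit about 18 mm behind the reported TCP, and the third push shut the latch.

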